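Make up two water-sampling kits and swap out the wrong part

TASK

Make up the two water-sampling kits from the stock on the bench: the three-pocket tray must hold two tall bottles and the round filter holder, and the two-pocket tray the square filter case and the steel sinker, one thing to a pocket, standing upright on the pocket floor. The squat jar that somebody put in the three-pocket tray is wrong: swap it for the other tall bottle and set the jar upright in the white stock bin. Leave the tall bottle that is already in the tray standing where it is.

Things in the scene. Friction and masses are not known exactly. Their poses are not given: they have to be found in the camera images.
- tray_three: The three-pocket bamboo tray, 252 x 88 mm, fixed to the bench. Origin at the centre of its underside; x along its length, roughly away from the robot (up to 0.25 rad off). Three square pockets of 76 x 76 mm in a row, centred at x = -82, 0 and +82 mm, y = 0; the pocket floors are 8 mm up, the walls between and around are 6 mm thick and their rims 18 mm up, so only 10 mm deep.
- tray_two: The two-pocket bamboo tray, 170 x 88 mm, fixed to the bench, empty at the start. Origin at the centre of its underside; x along its length, roughly away from the robot (up to 0.25 rad off). Two pockets of 76 x 76 mm centred at x = -41 and +41 mm, y = 0; floors 8 mm up, walls 6 mm thick, rims 18 mm up. The two trays swap sides of the bench from start to start.
- stock_bin: The white plastic stock bin, a single pocket of 76 x 76 mm in an 88 x 88 mm shallow bin fixed to the bench, empty at the start; floor 8 mm up, rim 18 mm up. Origin at the centre of its underside, which is also the pocket's centre.
- jar: Squat wide-mouth white jar, 52 mm diameter, 44 mm tall, with a full-width flat grey lid, about 80 g; the wrong part, standing in a pocket of the three-pocket tray (middle or nearer end pocket). Origin at the centre of its underside, z up.
- tall_bottle_in: Tall white bottle, 46 mm diameter up to 58 mm, then a shoulder and a narrow grey screw cap of 28 mm diameter, 80 mm tall in all, about 80 g. Origin at the centre of its underside, z up through the cap. This one already stands correctly in a pocket of the three-pocket tray, next to the jar.
- tall_bottle_stock: The same tall white bottle, 46 mm diameter up to 58 mm, then a shoulder and a narrow grey screw cap of 28 mm diameter, 80 mm tall in all, about 80 g. Origin at the centre of its underside, z up through the cap. This one stands loose on the bench among the stock.
- filter_holder: Round filter holder, a white drum of 58 mm diameter between 10 and 34 mm up, on a grey foot of 48 mm diameter, with a dark round window in its top; 36 mm tall, about 90 g. On the bench. Origin at the centre of its underside, z up.
- filter_case: Square filter case, 46 x 46 mm, straight-sided up to 30 mm, with a round white lid (42 mm diameter) on top; 34 mm tall, about 70 g. On the bench, its sides up to 0.4 rad off the bench's. Origin at the centre of its underside, x and y square to its sides, z up.
- sinker: Steel sinker for a sampling line: a cylinder of 40 mm diameter up to 34 mm, then a cone and a wire eye on top, 65 mm tall in all, about 0.3 kg. On the bench. Origin at the centre of its underside, z up. The stock pieces and the stock bin stand among a beaker, a tape roll and a rubber stopper, all under 81 mm tall, in a block between the trays; centres lie at least 99 mm apart.
There are look-alikes about, which are no part of the job. What is shaped like the filter_holder but orange is not meant.

How it is judged:
By the outcome, as a careful person would: the job done as asked, in the order asked, and still so for the second after the job is handed in, with the robot touching nothing.
It also fails if it takes over 131 s, if anything falls off the work surface, if the arm or the gripper's body presses on something with over 40 N, if the wrist force passes 120 N, or if a joint passes its speed limit or range.

ROBOT

A 6-joint arm with a two-finger parallel gripper is mounted at the origin on the work surface. World frame = base frame: x ahead of the robot, y to its left, z up, the work surface at z = 0. Lengths are in mm, angles in rad, forces in N, time in s.
With the tool pointing down it reaches from about 325 to 850 mm from the base axis. Payload 4.4 kg.
Tool frame: the origin (TCP) lies between the finger pads; the fingertips stand 22 mm ahead of it and the grasp point (between the pads) lies 3 mm ahead of it; y points along the fingers, z is the direction in which the jaws open and shut, and the axes are right-handed (so a half turn about y gives the same grasp; the last joint's range is limited). The gripper opens to 94 mm and grips with 3 to 60 N. Pads are 16 mm wide; open, the fingers measure 119 mm over their backs; the gripper's body (75 mm by 177 mm) begins 78 mm behind the grasp point.
Start: joints at [0.951, 0.207, 1.542, -0, 1.393, -0.15], TCP at [260.316, 512.701, 227.447] pointing down, gripper open.
Joint ranges: [-2.73, 2.73], [-0.86, 2.22], [0.23, 2.46], [-1.11, 4.25], [0.08, 2.63], [-2.82, 2.82]. Speed limits (rad/s): [2.79, 2.79, 3.14, 3.14, 3.14, 3.14].

INTERFACE

Orientations are given as a unit quaternion [w, x, y, z].
In Python, from cell import r gives the robot as it stands. The module is installed in compiled form; this text tells all that it offers.
- The arm moves only by the shell command python3 -m crank 'ROWS' [FORCE]. ROWS is JSON, a list that holds one entry, the list of rows, each a list of 7 numbers: the gripper's target within -1 to 1 (fully open at 1, half-way at 0, shut at -1), then the shift along the tool's x, y, z in mm, then the turn, a rotation vector about the tool's x, y, z in degrees. A call has 1 to 20 rows; each row is the pose to reach, as a shift and turn from the pose commanded when the call began, along the tool's axes at that moment; what a row does not reach only later rows make up. A row lasts 1/12 s, in which the tool goes at most 41.7 mm and 7.16 degrees, less where a joint would pass 70% of its speed; a pose out of reach is approached as far as the arm can. A call with a gripper value outside its range is refused whole. The fingers move at their own pace and stop on an object; FORCE is the grip in N (left out, the last holds). Time passes only in rows, so rows that repeat a pose let the fingers close. It gives the time, the measured TCP pose, the force and the opening at its end, in the units of the state.
- r.sense(): the state, without advancing time (a new reading comes with each control period).
- r.read_camera(name): name is "scene" or "top" or "wrist"; returns (picture, depth): 384x512x3 uint8, blue, green, red; 384x512 float32, mm along the optical axis (not along the pixel's ray), 0 where there is no reading.
- r.camera_params(name): a dict with "fx", "fy", "cx", "cy" (pixels), "rvec" (rotation vector, rad) and "tvec" (3), from world to camera coordinates, as OpenCV has them. Camera axes: x right, y down, z forward; pixel columns grow to the right and rows downward; lengths in mm; the calibration is good to about 2 mm. A picture is of the moment at which its call begins: read the wrist's pose just before it. camera_params takes no time and is no camera call; for the wrist camera it gives the pose at the moment of the call.
- r.job_done(): hands the job in, once; it reports no verdict.
The state is a dict: "t": time; "joint_positions": joint angles; "qd": joint speeds; "tau": joint torques, N m; "position": TCP position; "ee_rot": TCP orientation; "force": force on the tool from outside, world axes, zero at the start; "ft_torque": the same for the moment, N m; "finger_gap": finger opening in mm.
Only numpy, scipy, OpenCV 4.12 (cv2) and the standard library are available. Lean on these libraries where they do the work, as an engineer would, in place of code of your own. Each camera call takes 0.05 s, during which the arm holds its last target. There are 200 camera calls.

## Working session

There is one attempt and no reset: what is moved stays moved. The work goes in short steps, Python scripts to look and compute and a shell command to move; the robot and the scene stay as the last step left them, time stands still between calls to the robot, and variables do not carry over. Pictures are saved under pics/ and viewed, on a budget of 14 in all, crops included, one or two more only if the job needs it, and the job is handed in when it is done.

```bash
mkdir -p pics; python3 - <<'E'
from cell import r
import cv2
s=r.sense();print({k:s[k] for k in("t","position","ee_rot","finger_gap")})
for n in("top","scene"):
    p,d=r.read_camera(n);c=r.camera_params(n);print(n,c)
    cv2.imwrite(f"pics/{n}0.png",p)
    import numpy as np; np.save(f"{n}0.npy",d)
E
```

```text
{'t': 0.0, 'position': array([259.89022941, 512.09271107, 226.33259248]), 'ee_rot': array([-0.6869795 ,  0.68838667, -0.16488909,  0.16430017]), 'finger_gap': 93.92503771865836}
top {'fx': 393.6592339569905, 'fy': 393.6592339569905, 'cx': 256.4859599479658, 'cy': 188.29960667519686, 'rvec': array([ 2.15742256, -2.10257109,  0.23251257]), 'tvec': array([-32.35030825, 524.89354752, 945.8809884 ])}
scene {'fx': 418.22541009094215, 'fy': 418.22541009094215, 'cx': 246.99801093263144, 'cy': 191.76200189308665, 'rvec': array([ 0.72928743,  2.78497349, -0.86050811]), 'tvec': array([ 462.48005059, -182.34590781, 1175.65787835])}
```

View pics/top0.png

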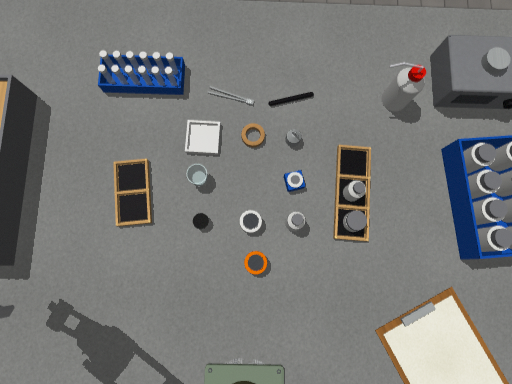

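View pics/scene0.png

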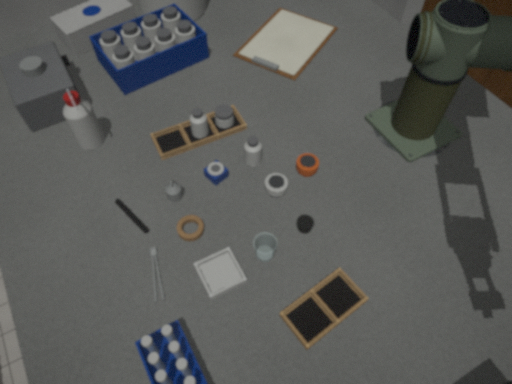

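```bash
cat > h.py <<'E'
import cv2, numpy as np
from scipy.spatial.transform import Rotation as R
from cell import r
def cam(n):
    c=r.camera_params(n); K=np.array([[c["fx"],0,c["cx"]],[0,c["fy"],c["cy"]],[0,0,1]])
    return K,R.from_rotvec(c["rvec"]).as_matrix(),np.asarray(c["tvec"])
def cloud(n,d,c=None):
    K,M,t=c or cam(n); v,u=np.mgrid[:d.shape[0],:d.shape[1]]
    P=np.stack([(u-K[0,2])/K[0,0]*d,(v-K[1,2])/K[1,1]*d,d],-1)
    W=(P-t)@M; W[d<=0]=np.nan; return W
def ray(n,px,z,c=None):
    K,M,t=c or cam(n); px=np.atleast_2d(px).astype(float)
    D=np.c_[px,np.ones(len(px))]@np.linalg.inv(K).T@M; C=-M.T@t
    return (C+D*((z-C[2])/D[:,2:]))
def delta(x,y,z,yaw):
    "shift (tool axes, mm) and turn (deg) from the measured pose to jaw axis at yaw (deg), pointing down"
    s=r.sense(); q=s["ee_rot"]; M=R.from_quat([q[1],q[2],q[3],q[0]])
    sh=M.inv().apply(np.array([x,y,z])-s["position"])
    best=None
    for k in(0,180):
        a=np.radians(yaw+k); zt=np.array([np.cos(a),np.sin(a),0]); yt=np.array([0,0,-1.]); xt=np.cross(yt,zt)
        T=(M.inv()*R.from_matrix(np.c_[xt,yt,zt])).as_rotvec(degrees=True)
        if best is None or np.linalg.norm(T)<np.linalg.norm(best): best=T
    return np.round(sh,1),np.round(best,2)
E
python3 - <<'E'
from h import *
s=r.sense();q=s["ee_rot"];print(R.from_quat([q[1],q[2],q[3],q[0]]).as_matrix().round(3))
p=cv2.imread("pics/top0.png");d=np.load("top0.npy");W=cloud("top",d)
obj=dict(jar=(354,221),bin_=(355,190),bst=(296,221),holder=(250,222),case=(294,181),sinker=(294,137),stopper=(200,221),beaker=(198,176),tape=(253,135))
exp=dict(jar=52,bin_=88,bst=80,holder=36,case=34,sinker=65)
for k,(u,v) in obj.items():
    w=W[v-22:v+23,u-22:u+23].reshape(-1,3); w=w[np.linalg.norm(w[:,:2]-W[v,u,:2],axis=1)<45]
    h=w[w[:,2]>(22 if k in("jar","bin_") else 6)]; zt=np.nanpercentile(h[:,2],97)
    top=h[h[:,2]>zt-5][:,:2].astype(np.float32); c,rad=cv2.minEnclosingCircle(top)
    print(k,"zmax",round(zt,1),exp.get(k),"c",np.round(c,1),"rad",round(rad,1),"mean",top.mean(0).round(1),len(top))
hsv=cv2.cvtColor(p,cv2.COLOR_BGR2HSV)
print("floor z",np.nanmedian(W[300:340,250:300,2]))
for k,(u0,v0,u1,v1) in dict(t3=(325,138,380,250),t2=(108,152,160,232)).items():
    m=cv2.inRange(hsv,(8,70,80),(28,255,255)); M=np.zeros_like(m);M[v0:v1,u0:u1]=m[v0:v1,u0:u1]
    pts=np.argwhere(M)[:,::-1]; P=ray("top",pts,18)[:,:2].astype(np.float32); print(k,cv2.minAreaRect(P),len(P))
m=np.zeros(p.shape[:2],np.uint8); g=cv2.inRange(hsv,(0,0,190),(180,50,255)); m[112:162,178:228]=g[112:162,178:228]
P=ray("top",np.argwhere(m)[:,::-1],18)[:,:2].astype(np.float32);print("bin",cv2.minAreaRect(P))
m=cv2.inRange(hsv,(100,120,60),(130,255,255)); M=np.zeros_like(m);M[165:198,278:312]=m[165:198,278:312]
P=ray("top",np.argwhere(M)[:,::-1],30)[:,:2].astype(np.float32);print("case",cv2.minAreaRect(P))
E
```

```text
[[ 0.892 -0.001  0.453]
 [-0.453 -0.002  0.892]
 [-0.    -1.    -0.002]]
jar zmax 54.3 52 c [ 451.4 -271.9] rad 25.2 mean [ 451.1 -271.6] 286
bin_ zmax 89.8 88 c [ 527.9 -270. ] rad 14.1 mean [ 528.5 -269.7] 94
bst zmax 81.7 80 c [ 446.6 -118.6] rad 13.4 mean [ 446.8 -118.5] 90
holder zmax 38.5 36 c [444.2  -5.8] rad 28.3 mean [444.6  -6.4] 292
case zmax 36.7 34 c [ 554.2 -118.9] rad 24.8 mean [ 555.2 -117.7] 174
sinker zmax 59.9 65 c [ 672.7 -114.2] rad 9.2 mean [ 672.6 -115. ] 13
stopper zmax 30.7 None c [442.3 121.5] rad 20.4 mean [442.  121.5] 156
beaker zmax 56.5 None c [558.7 134.5] rad 26.6 mean [560.  135.5] 73
tape zmax 22.1 None c [679.6  -6. ] rad 32.0 mean [679.1  -4.6] 210
floor z -0.8843839265739344
t3 ((530.9855346679688, -271.9124450683594), (91.91509246826172, 254.16241455078125), 86.69300079345703) 1283
t2 ((514.7579345703125, 303.4924621582031), (172.65042114257812, 91.8701400756836), 7.332376480102539) 902
bin ((671.073974609375, 129.8206787109375), (86.52396392822266, 86.53179168701172), 88.35025787353516)
case ((553.5926513671875, -116.60273742675781), (49.374813079833984, 48.938758850097656), 15.575611114501953)
```

```bash
python3 -c "
from h import *
print(delta(451,-272,160,86.7))"
```

```text
(array([ 525.4,   67.5, -612.6]), array([  0.11, -23.62,  -0.04]))
```

```bash
python3 -m crank '[[[0.45,20,2,-23,0,-2,0],[0.45,45,5,-52,0,-4,0],[0.45,71,9,-83,0,-7,0],[0.45,97,12,-113,0,-10,0],[0.45,123,16,-143,0,-13,0],[0.45,149,19,-174,0,-16,0],[0.45,525.4,67.5,-612.6,0,-23.6,0],[0.45,525.4,67.5,-612.6,0,-23.6,0],[0.45,525.4,67.5,-612.6,0,-23.6,0],[0.45,525.4,67.5,-612.6,0,-23.6,0],[0.45,525.4,67.5,-612.6,0,-23.6,0],[0.45,525.4,67.5,-612.6,0,-23.6,0],[0.45,525.4,67.5,-612.6,0,-23.6,0],[0.45,525.4,67.5,-612.6,0,-23.6,0],[0.45,525.4,67.5,-612.6,0,-23.6,0],[0.45,525.4,67.5,-612.6,0,-23.6,0],[0.45,525.4,67.5,-612.6,0,-23.6,0],[0.45,525.4,67.5,-612.6,0,-23.6,0],[0.45,525.4,67.5,-612.6,0,-23.6,0],[0.45,525.4,67.5,-612.6,0,-23.6,0]]]' 25; python3 -c "
from h import *
print(delta(451,-272,45,86.7))"
```

```text
t: 1.77
position: [450.2, -269.5, 159.5]
ee_rot: [0.707, -0.707, 0.021, -0.02]
force: [-0.1, -1.0, 0.1]
finger_gap: 68.3
(array([  1. , 114.5,  -2.6]), array([-0.04, -0.06, -0.04]))
```

```bash
python3 - <<'E'
from h import *
print(r.sense()["position"]);p,d=r.read_camera("wrist");cv2.imwrite("pics/w1.png",p)
W=cloud("wrist",d);print(r.sense()["position"])
for nm,c in(("jar",(451,-272)),("bst",(446.6,-118.6)),("bin",(528,-270))):
    m=(np.hypot(W[...,0]-c[0],W[...,1]-c[1])<45)&(W[...,2]>24)
    w=W[m]
    if len(w)>50:
        zt=np.percentile(w[:,2],97);t=w[w[:,2]>zt-4][:,:2].astype(np.float32);print(nm,zt,cv2.minEnclosingCircle(t),len(t))
print(delta(451,-272,45,86.7))
E
```

```text
[ 450.17697721 -269.47459226  159.5381039 ]
[ 451.83912581 -276.95343899  159.12764048]
jar 274.96901090895943 ((430.6864013671875, -270.7900085449219), 40.106407165527344) 8446
bst 80.0581914312802 ((449.0469665527344, -128.17276000976562), 14.337336540222168) 828
bin 74.33473508521799 ((527.177978515625, -279.2041931152344), 17.227020263671875) 179
(array([ -1.3, 114.1,   5.6]), array([ 0.34, -0.26,  0.09]))
```

View pics/w1.png

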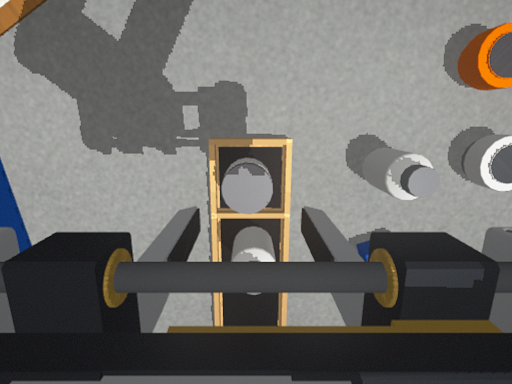

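```bash
python3 -m crank '[[[0.45,0,0,0,0,0,0],[0.45,0,0,0,0,0,0],[0.45,0,25,0,0,0,0],[0.45,0,50,0,0,0,0],[0.45,0,75,0,0,0,0],[0.45,0,92,0,0,0,0],[0.45,0,92,0,0,0,0],[0.45,0,92,0,0,0,0]]]'; python3 -c "
from h import *
print(delta(451,-272,45,86.7))"
```

```text
t: 2.48
position: [449.7, -265.4, 67.8]
ee_rot: [0.707, -0.706, 0.021, -0.019]
force: [-0.2, -0.5, 0.0]
finger_gap: 67.8
(array([ 1.7, 22.8, -6.6]), array([-0.1 ,  0.08, -0.12]))
```

```bash
python3 -m crank '[[[0.45,0,0,0,0,0,0],[0.45,0,0,0,0,0,0],[0.45,0,0,0,0,0,0]]]'; python3 -m crank '[[[0.45,0,0,0,0,0,0],[0.45,0,0,0,0,0,0]]]';
```

```text
t: 2.73
position: [451.6, -268.0, 70.0]
ee_rot: [-0.706, 0.707, -0.019, 0.021]
force: [0.1, -0.2, -0.0]
finger_gap: 68.1
t: 2.9
position: [451.0, -267.9, 69.1]
ee_rot: [-0.706, 0.707, -0.02, 0.021]
force: [-0.1, 0.5, 0.1]
finger_gap: 67.9
```

```bash
python3 -m crank '[[[0.45,0,8,-3,0,0,0],[0.45,0,20,-3,0,0,0],[0.45,0,23,-3,0,0,0],[0.45,0,23,-3,0,0,0],[0.45,0,23,-3,0,0,0],[-0.2,0,23,-3,0,0,0],[-0.2,0,23,-3,0,0,0],[-0.2,0,23,-3,0,0,0],[-0.2,0,23,-3,0,0,0],[-0.2,0,23,-3,0,0,0],[-0.2,0,23,-3,0,0,0]]]' 25;python3 -c "
from h import *
print(delta(671,130,160,88.4))"
```

```text
t: 3.82
position: [450.6, -270.7, 45.6]
ee_rot: [-0.707, 0.707, -0.02, 0.021]
force: [-0.2, 0.2, -0.1]
finger_gap: 51.1
(array([ 196.9, -114.5,  412.8]), array([ 0.03, -1.71,  0.04]))
```

```bash
python3 -m crank '[[[-0.2,0,-15,0,0,0,0],[-0.2,0,-45,0,0,0,0],[-0.2,0,-80,0,0,0,0],[-0.2,4,-105,8,0,0,0],[-0.2,14,-115,29,0,0,0],[-0.2,30,-115,62,0,0,0],[-0.2,47,-115,98,0,0,0],[-0.2,64,-115,134,0,0,0],[-0.2,81,-115,170,0,0,0],[-0.2,98,-115,206,0,0,0],[-0.2,115,-115,242,0,0,0],[-0.2,132,-115,278,0,0,0],[-0.2,149,-115,314,0,0,0],[-0.2,166,-115,349,0,-1,0],[-0.2,182,-115,382,0,-1.7,0],[-0.2,192,-115,403,0,-1.7,0],[-0.2,197,-115,413,0,-1.7,0],[-0.2,197,-115,413,0,-1.7,0],[-0.2,197,-115,413,0,-1.7,0],[-0.2,197,-115,413,0,-1.7,0]]]';python3 -c "
from h import *
print(delta(671,130,46.5,88.4))"; python3 -m crank '[[[-0.2,0,0,0,0,0,0],[-0.2,0,0,0,0,0,0]]]';python3 -c "
from h import *
print(delta(671,130,46.5,88.4))"
```

```text
t: 5.48
position: [670.2, 128.8, 159.9]
ee_rot: [-0.707, 0.707, -0.011, 0.01]
force: [-0.4, -0.1, -1.2]
finger_gap: 51.4
(array([  1. , 113.4,   1.4]), array([ 0.05, -0.09, -0.08]))
t: 5.65
position: [670.5, 128.7, 160.5]
ee_rot: [-0.707, 0.707, -0.011, 0.011]
force: [0.2, -0.5, -0.4]
finger_gap: 51.0
(array([  0.4, 114. ,   1.3]), array([ 0.02, -0.13, -0.02]))
```

```bash
python3 -m crank '[[[-0.2,0,30,1,0,0,0],[-0.2,0,65,1,0,0,0],[-0.2,0,90,1,0,0,0],[-0.2,0,105,1,0,0,0],[-0.2,0,110,1,0,0,0],[-0.2,0,113,1,0,0,0],[-0.2,0,113,1,0,0,0],[-0.2,0,113,1,0,0,0],[-0.2,0,113,1,0,0,0]]]'; python3 -m crank '[[[0.2,0,0,0,0,0,0],[0.45,0,0,0,0,0,0],[0.45,0,0,0,0,0,0],[0.45,0,0,0,0,0,0],[0.45,0,0,0,0,0,0],[0.45,0,-15,0,0,0,0],[0.45,0,-50,0,0,0,0],[0.45,0,-90,0,0,0,0],[0.45,0,-114,0,0,0,0],[0.45,0,-114,0,0,0,0],[0.45,0,-114,0,0,0,0],[0.45,0,-114,0,0,0,0]]]';python3 -c "
from h import *
print(delta(446.6,-118.6,160,86.7),delta(446.6,-118.6,37,86.7))"
```

```text
t: 6.4
position: [672.7, 131.5, 49.7]
ee_rot: [0.707, -0.707, 0.009, -0.011]
force: [0.4, 1.0, -0.3]
finger_gap: 51.3
t: 7.4
position: [670.4, 131.4, 161.1]
ee_rot: [-0.707, 0.707, -0.01, 0.01]
force: [0.1, 0.1, -0.8]
finger_gap: 67.8
(array([-216.6,    1.3, -256.2]), array([ 0.01,  1.69, -0.05])) (array([-216.5,  124.3, -256.2]), array([ 0.01,  1.69, -0.05]))
```

```bash
python3 -m crank '[[[0.45,-12,0,-15,0,0,0],[0.45,-35,0,-42,0,0,0],[0.45,-60,0,-72,0,0,0],[0.45,-85,0,-102,0,1,0],[0.45,-110,0,-131,0,1.7,0],[0.45,-135,0,-160,0,1.7,0],[0.45,-160,0,-190,0,1.7,0],[0.45,-185,0,-220,0,1.7,0],[0.45,-205,0,-243,0,1.7,0],[0.45,-216,0,-256,0,1.7,0],[0.45,-216,0,-256,0,1.7,0],[0.45,-216,0,-256,0,1.7,0],[0.45,-216,0,-256,0,1.7,0],[0.45,-216,0,-256,0,1.7,0]]]';python3 - <<'E'
from h import *
c=cam("wrist");p,d=r.read_camera("wrist");W=cloud("wrist",d,c)
for nm,c,h in(("bst",(446.6,-118.6),80),("holder",(444,-6),36)):
    w=W[(np.hypot(W[...,0]-c[0],W[...,1]-c[1])<40)&(abs(W[...,2]-h)<5)]
    print(nm,np.median(w[:,2]),cv2.minEnclosingCircle(w[:,:2].astype(np.float32)),len(w))
print(delta(446.6,-118.6,37,86.7))
E
```

```text
t: 8.57
position: [448.1, -117.5, 160.7]
ee_rot: [0.707, -0.707, 0.02, -0.02]
force: [-0.7, -0.4, 0.4]
finger_gap: 68.3
bst 80.72393982756206 ((446.95697021484375, -119.49042510986328), 13.924972534179688) 769
holder 36.182452136652444 ((444.55120849609375, -6.676978588104248), 28.956857681274414) 2407
(array([ -1.5, 123.8,  -1.3]), array([-0.03,  0.07, -0.04]))
```

```bash
python3 -m crank '[[[0.45,-1,30,-2,0,0,0],[0.45,-1,65,-2,0,0,0],[0.45,-1,100,-2,0,0,0],[0.45,-1,116,-2,0,0,0],[0.45,-1,123,-2,0,0,0],[0.45,-1,123,-2,0,0,0],[0.45,-1,123,-2,0,0,0],[0.45,-1,123,-2,0,0,0],[-0.3,-1,123,-2,0,0,0],[-0.3,-1,123,-2,0,0,0],[-0.3,-1,123,-2,0,0,0],[-0.3,-1,123,-2,0,0,0],[-0.3,-1,123,-2,0,0,0],[-0.3,-1,123,-2,0,0,0],[-0.3,-1,123,-2,0,0,0]]]';python3 -c "
from h import *
print(delta(449.1,-267.5,160,86.7),delta(449.1,-267.5,46,86.7))"
```

```text
t: 9.87
position: [447.3, -120.5, 39.0]
ee_rot: [-0.707, 0.707, -0.02, 0.021]
force: [0.1, 1.3, 5.4]
finger_gap: 45.6
(array([  10.5, -120.9, -146.7]), array([ 0.01, -0.02,  0.06])) (array([  10.4,   -6.9, -146.7]), array([ 0.01, -0.02,  0.06]))
```

```bash
python3 -m crank '[[[-0.3,0,-15,0,0,0,0],[-0.3,0,-45,0,0,0,0],[-0.3,0,-75,0,0,0,0],[-0.3,1,-95,-10,0,0,0],[-0.3,2,-100,-30,0,0,0],[-0.3,4,-100,-60,0,0,0],[-0.3,7,-100,-93,0,0,0],[-0.3,9,-100,-123,0,0,0],[-0.3,10,-100,-141,0,0,0],[-0.3,10,-100,-147,0,0,0],[-0.3,10,-100,-147,0,0,0],[-0.3,10,-100,-147,0,0,0],[-0.3,10,-100,-147,0,0,0]]]';python3 - <<'E'
from h import *
c=cam("wrist");p,d=r.read_camera("wrist");cv2.imwrite("pics/w2.png",p)
print(delta(449.1,-267.5,46,86.7))
E
```

```text
t: 10.95
position: [447.8, -266.1, 137.7]
ee_rot: [0.707, -0.706, 0.021, -0.02]
force: [0.2, -0.6, -0.8]
finger_gap: 45.5
(array([ 1.3, 91.9, -1.4]), array([-0.06,  0.06, -0.05]))
```

View pics/w2.png

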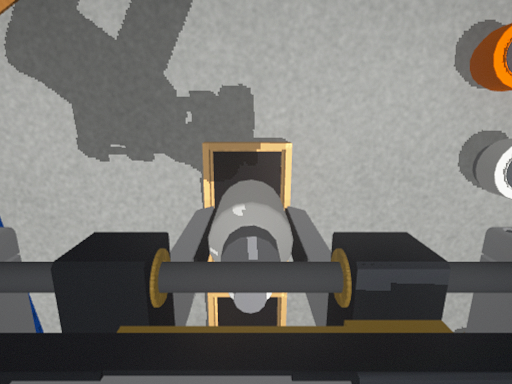

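```bash
python3 -m crank '[[[-0.3,1,25,-1,0,0,0],[-0.3,1,55,-1,0,0,0],[-0.3,1,75,-1,0,0,0],[-0.3,1,85,-1,0,0,0],[-0.3,1,89,-1,0,0,0],[-0.3,1,91,-1,0,0,0],[-0.3,1,91,-1,0,0,0],[-0.3,1,91,-1,0,0,0]]]'; python3 -m crank '[[[0.1,0,0,0,0,0,0],[0.45,0,0,0,0,0,0],[0.45,0,0,0,0,0,0],[0.45,0,0,0,0,0,0],[0.45,0,0,0,0,0,0],[0.45,0,-15,0,0,0,0],[0.45,0,-50,0,0,0,0],[0.45,0,-90,0,0,0,0],[0.45,0,-114,0,0,0,0],[0.45,0,-114,0,0,0,0],[0.45,0,-114,0,0,0,0],[0.45,0,-114,0,0,0,0]]]';python3 -c "
from h import *
print(delta(444.5,-6.7,160,86.7),delta(444.5,-6.7,36,86.7))"
```

```text
t: 11.67
position: [450.3, -269.5, 48.7]
ee_rot: [-0.706, 0.708, -0.019, 0.021]
force: [-0.0, -0.0, -1.0]
finger_gap: 45.9
t: 12.67
position: [448.5, -268.2, 160.4]
ee_rot: [0.707, -0.706, 0.021, -0.02]
force: [0.4, 0.4, 0.6]
finger_gap: 68.1
(array([-19.1,   0.7, 260.9]), array([-0.06, -0.02, -0.07])) (array([-19. , 124.7, 260.7]), array([-0.06, -0.02, -0.07]))
```

```bash
python3 -m crank '[[[0.62,-1,0,15,0,0,0],[0.62,-3,0,45,0,0,0],[0.62,-6,0,80,0,0,0],[0.62,-8,0,118,0,0,0],[0.62,-11,0,156,0,0,0],[0.62,-14,0,194,0,0,0],[0.62,-17,0,228,0,0,0],[0.62,-18,0,250,0,0,0],[0.62,-19,0,260,0,0,0],[0.62,-19,0,260,0,0,0],[0.62,-19,0,260,0,0,0],[0.62,-19,0,260,0,0,0]]]';python3 -m crank '[[[0.62,0,0,0,0,0,0],[0.62,0,30,0,0,0,0],[0.62,0,65,0,0,0,0],[0.62,0,100,0,0,0,0],[0.62,0,117,0,0,0,0],[0.62,0,124,0,0,0,0],[0.62,0,124,0,0,0,0],[0.62,0,124,0,0,0,0]]]'; python3 -c "
from h import *
print(delta(444.5,-6.7,36,86.7))"
```

```text
t: 13.67
position: [444.9, -8.9, 160.8]
ee_rot: [-0.707, 0.707, -0.021, 0.02]
force: [-0.6, -0.3, -0.4]
finger_gap: 75.9
t: 14.33
position: [446.0, -8.9, 37.8]
ee_rot: [-0.707, 0.707, -0.021, 0.021]
force: [0.5, 0.1, 1.3]
finger_gap: 76.0
(array([-1.6,  1.8,  2.1]), array([ 0.01, -0.09,  0.05]))
```

```bash
python3 -m crank '[[[0.62,-1,1,2,0,0,0],[0.62,-1,1,2,0,0,0],[0,-1,1,2,0,0,0],[0,-1,1,2,0,0,0],[0,-1,1,2,0,0,0],[0,-1,1,2,0,0,0],[0,-1,1,2,0,0,0],[0,-1,1,2,0,0,0],[0,-1,1,2,0,0,0],[0,-1,-15,2,0,0,0],[0,-1,-45,2,0,0,0],[0,-1,-80,2,0,0,0],[0,-1,-105,2,0,0,0],[0,-1,-115,2,0,0,0],[0,-1,-115,2,0,0,0]]]' 25;python3 -c "
from h import *
print(delta(612.9,-276.6,155,86.7))"
```

```text
t: 15.58
position: [446.2, -6.4, 154.5]
ee_rot: [-0.706, 0.707, -0.018, 0.022]
force: [0.2, -0.5, -1.8]
finger_gap: 57.7
(array([ 182. ,    0.7, -260.1]), array([ 0.05, -0.01,  0.32]))
```

```bash
python3 -m crank '[[[0,10,0,-14,0,0,0],[0,28,0,-40,0,0,0],[0,50,0,-72,0,0,0],[0,73,0,-105,0,0,0],[0,96,0,-137,0,0,0],[0,119,0,-170,0,0,0],[0,140,0,-200,0,0,0],[0,160,0,-229,0,0,0],[0,175,0,-250,0,0,0],[0,182,0,-260,0,0,0],[0,182,0,-260,0,0,0],[0,182,0,-260,0,0,0],[0,182,0,-260,0,0,0],[0,182,0,-260,0,0,0]]]';python3 - <<'E'
from h import *
c=cam("wrist");p,d=r.read_camera("wrist");cv2.imwrite("pics/w3.png",p)
print(r.sense()["position"],delta(612.9,-276.6,45,86.7))
E
```

```text
t: 16.75
position: [609.9, -274.4, 151.0]
ee_rot: [0.707, -0.706, 0.021, -0.019]
force: [-0.2, -0.0, -1.2]
finger_gap: 57.5
[ 610.22421374 -274.57564573  151.58864942] (array([  2.9, 106.6,  -2. ]), array([-0.06,  0.05, -0.09]))
```

View pics/w3.png

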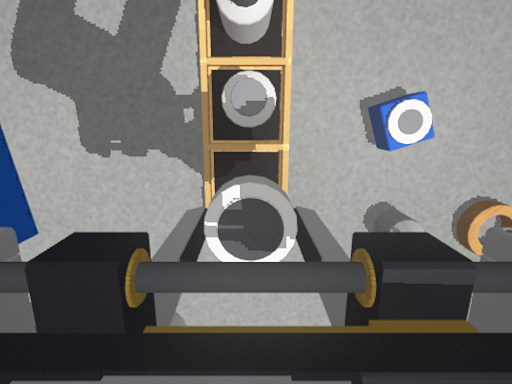

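```bash
python3 -m crank '[[[0,2,30,-2,0,0,0],[0,2,65,-2,0,0,0],[0,2,88,-2,0,0,0],[0,2,98,-2,0,0,0],[0,2,103,-2,0,0,0],[0,2,105,-2,0,0,0],[0,2,105,-2,0,0,0],[0,2,105,-2,0,0,0],[0,2,105,-2,0,0,0]]]';python3 -c "
from h import *
print(delta(612.9,-276.6,45,86.7))"
```

```text
t: 17.55
position: [614.2, -279.0, 49.5]
ee_rot: [-0.706, 0.707, -0.019, 0.022]
force: [-0.2, -0.4, -1.8]
finger_gap: 57.3
(array([-1.5,  4.5,  2.4]), array([ 0.11, -0.01,  0.2 ]))
```

Go 3 mm lower, then check force.

```bash
python3 -m crank '[[[0,-1,1,1,0,0,0],[0,-1,2,1,0,0,0],[0,-1,2,1,0,0,0]]]'; python3 -m crank '[[[0,0,1,0,0,0,0],[0,0,1,0,0,0,0],[0,0,1,0,0,0,0]]]'
```

```text
t: 17.8
position: [611.9, -277.2, 45.5]
ee_rot: [-0.707, 0.707, -0.02, 0.021]
force: [-0.9, 0.2, -1.1]
finger_gap: 57.3
t: 18.05
position: [612.0, -277.3, 44.9]
ee_rot: [-0.707, 0.707, -0.02, 0.021]
force: [-2.3, 0.5, 3.5]
finger_gap: 57.5
```

```bash
python3 -m crank '[[[0.3,0,0,0,0,0,0],[0.62,0,0,0,0,0,0],[0.62,0,0,0,0,0,0],[0.62,0,0,0,0,0,0],[0.62,0,0,0,0,0,0],[0.62,0,-15,0,0,0,0],[0.62,0,-50,0,0,0,0],[0.62,0,-90,0,0,0,0],[0.62,0,-114,0,0,0,0],[0.62,0,-114,0,0,0,0],[0.62,0,-114,0,0,0,0]]]';python3 -c "
from h import *
print(delta(554,-117.5,160,105.6))"
```

```text
t: 18.97
position: [613.6, -278.2, 162.2]
ee_rot: [-0.706, 0.708, -0.018, 0.022]
force: [-0.0, -0.5, 0.3]
finger_gap: 76.2
(array([-68.8,   1.3, 157. ]), array([  0.23, -18.91,   0.3 ]))
```

```bash
python3 -m crank '[[[0.45,-5,0,12,0,-2,0],[0.45,-14,0,33,0,-6,0],[0.45,-27,0,62,0,-10,0],[0.45,-41,0,94,0,-14,0],[0.45,-55,0,126,0,-17,0],[0.45,-65,0,147,0,-18.9,0],[0.45,-69,0,157,0,-18.9,0],[0.45,-69,0,157,0,-18.9,0],[0.45,-69,0,157,0,-18.9,0],[0.45,-69,0,157,0,-18.9,0],[0.45,-69,0,157,0,-18.9,0]]]';python3 - <<'E'
from h import *
c=cam("wrist");p,d=r.read_camera("wrist");cv2.imwrite("pics/w4.png",p);W=cloud("wrist",d,c)
hsv=cv2.cvtColor(p,cv2.COLOR_BGR2HSV);m=cv2.inRange(hsv,(100,120,40),(130,255,255))>0
w=W[m&(np.hypot(W[...,0]-554,W[...,1]+117.5)<45)&(abs(W[...,2]-30)<3)];print("case",cv2.minAreaRect(w[:,:2].astype(np.float32)),len(w))
w=W[(np.hypot(W[...,0]-554,W[...,1]+117.5)<40)&(abs(W[...,2]-34.5)<2.2)];print("lid",cv2.minEnclosingCircle(w[:,:2].astype(np.float32)),len(w))
print(r.sense()["position"],delta(554,-117.5,36,105.6))
E
```

```text
t: 19.88
position: [552.7, -117.9, 158.1]
ee_rot: [-0.7, 0.701, 0.095, -0.095]
force: [0.6, -0.1, -0.2]
finger_gap: 68.2
case ((555.1954956054688, -119.0976333618164), (45.25355911254883, 44.64522933959961), 14.830135345458984) 525
lid ((557.3109130859375, -116.04006958007812), 24.902299880981445) 1231
[ 552.65003449 -117.8706876   158.21319699] (array([1.400e+00, 1.222e+02, 1.000e-01]), array([ 0.03, -0.12,  0.01]))
```

View pics/w4.png

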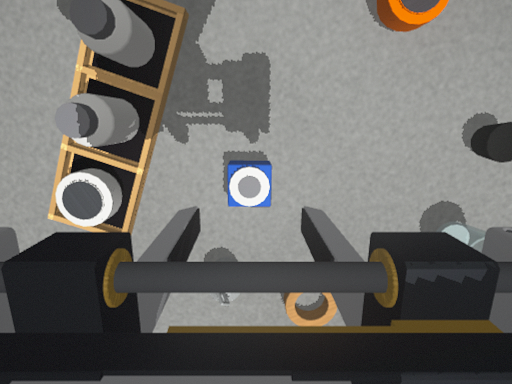

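```bash
python3 -m crank '[[[0.45,2,30,0,0,0,0],[0.45,2,65,0,0,0,0],[0.45,2,100,0,0,0,0],[0.45,2,116,0,0,0,0],[0.45,2,122,0,0,0,0],[0.45,2,122,0,0,0,0],[0.45,2,122,0,0,0,0],[0.45,2,122,0,0,0,0],[-0.3,2,122,0,0,0,0],[-0.3,2,122,0,0,0,0],[-0.3,2,122,0,0,0,0],[-0.3,2,122,0,0,0,0],[-0.3,2,122,0,0,0,0],[-0.3,2,122,0,0,0,0],[-0.3,2,122,0,0,0,0]]]' 25;python3 -c "
from h import *
print(delta(474.1,298.3,155,97.3))"
```

```text
t: 21.18
position: [554.8, -116.3, 37.3]
ee_rot: [-0.7, 0.701, 0.096, -0.095]
force: [0.1, -0.5, 5.3]
finger_gap: 45.7
(array([  33.8, -118.2,  420.9]), array([0.07, 8.29, 0.08]))
```

```bash
python3 -m crank '[[[-0.3,0,-15,0,0,0,0],[-0.3,0,-45,0,0,0,0],[-0.3,0,-80,0,0,0,0],[-0.3,1,-105,12,0,0,0],[-0.3,3,-117,38,0,1,0],[-0.3,6,-117,75,0,2,0],[-0.3,9,-117,114,0,3,0],[-0.3,12,-117,153,0,4,0],[-0.3,15,-117,192,0,5,0],[-0.3,19,-117,231,0,6,0],[-0.3,22,-117,270,0,7,0],[-0.3,25,-117,309,0,8,0],[-0.3,28,-117,347,0,8.3,0],[-0.3,31,-117,382,0,8.3,0],[-0.3,33,-117,408,0,8.3,0],[-0.3,34,-117,420,0,8.3,0],[-0.3,34,-117,420,0,8.3,0],[-0.3,34,-117,420,0,8.3,0],[-0.3,34,-117,420,0,8.3,0],[-0.3,34,-117,420,0,8.3,0]]]';python3 - <<'E'
from h import *
c=cam("wrist");p,d=r.read_camera("wrist");cv2.imwrite("pics/w5.png",p)
print(r.sense()["position"],delta(474.1,298.3,45,97.3))
E
```

```text
t: 22.85
position: [474.4, 296.1, 153.1]
ee_rot: [-0.705, 0.706, 0.044, -0.044]
force: [0.5, -0.3, -0.1]
finger_gap: 45.5
[474.44743143 296.20310462 153.17353756] (array([-1.000e-01,  1.082e+02,  2.200e+00]), array([ 0.03, -0.15, -0.02]))
```

View pics/w5.png

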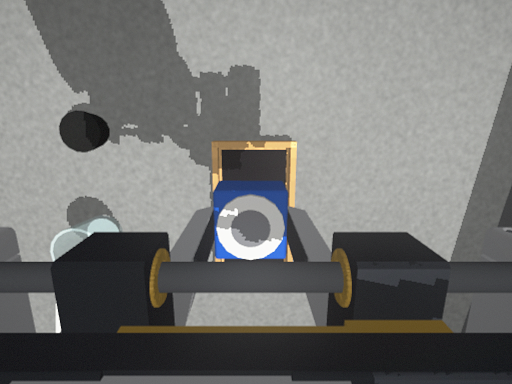

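```bash
python3 -m crank '[[[-0.3,0,30,2,0,0,0],[-0.3,0,65,2,0,0,0],[-0.3,0,88,2,0,0,0],[-0.3,0,98,2,0,0,0],[-0.3,0,103,2,0,0,0],[-0.3,0,105,2,0,0,0],[-0.3,0,105,2,0,0,0],[-0.3,0,105,2,0,0,0],[-0.3,0,105,2,0,0,0]]]';python3 -m crank '[[[-0.3,0,1,0,0,0,0],[-0.3,0,2,0,0,0,0],[-0.3,0,2,0,0,0,0]]]'
```

```text
t: 23.65
position: [475.1, 300.3, 50.0]
ee_rot: [0.706, -0.705, -0.046, 0.044]
force: [0.7, -1.0, -1.6]
finger_gap: 45.8
t: 23.9
position: [473.8, 299.9, 46.6]
ee_rot: [0.706, -0.706, -0.045, 0.045]
force: [-0.2, -0.0, -0.9]
finger_gap: 45.6
```

```bash
python3 -m crank '[[[-0.3,0,1,0,0,0,0],[-0.3,0,1,0,0,0,0],[-0.3,0,1,0,0,0,0]]]';python3 -m crank '[[[0.2,0,0,0,0,0,0],[0.45,0,0,0,0,0,0],[0.45,0,0,0,0,0,0],[0.45,0,0,0,0,0,0],[0.45,0,0,0,0,0,0],[0.45,0,-15,0,0,0,0],[0.45,0,-50,0,0,0,0],[0.45,0,-90,0,0,0,0],[0.45,0,-114,0,0,0,0],[0.45,0,-114,0,0,0,0],[0.45,0,-114,0,0,0,0]]]';python3 -c "
from h import *
print(delta(672.7,-114.5,160,90))"
```

```text
t: 24.15
position: [473.8, 299.9, 45.3]
ee_rot: [0.706, -0.706, -0.045, 0.045]
force: [0.2, -0.1, 0.4]
finger_gap: 45.8
t: 25.07
position: [475.1, 300.4, 161.4]
ee_rot: [0.706, -0.705, -0.046, 0.043]
force: [-0.5, -0.5, -0.6]
finger_gap: 67.9
(array([ 143.4,    1.5, -436.6]), array([-0.09,  7.28,  0.25]))
```

```bash
python3 -m crank '[[[0.45,4,0,-13,0,0,0],[0.45,12,0,-38,0,1,0],[0.45,24,0,-74,0,2,0],[0.45,36,0,-111,0,3,0],[0.45,48,0,-148,0,4,0],[0.45,61,0,-185,0,5,0],[0.45,73,0,-222,0,6,0],[0.45,85,0,-259,0,7,0],[0.45,97,0,-296,0,7.3,0],[0.45,109,0,-333,0,7.3,0],[0.45,121,0,-369,0,7.3,0],[0.45,133,0,-404,0,7.3,0],[0.45,140,0,-427,0,7.3,0],[0.45,143,0,-436,0,7.3,0],[0.45,143,0,-436,0,7.3,0],[0.45,143,0,-436,0,7.3,0],[0.45,143,0,-436,0,7.3,0],[0.45,143,0,-436,0,7.3,0]]]';python3 - <<'E'
from h import *
c=cam("wrist");p,d=r.read_camera("wrist");cv2.imwrite("pics/w6.png",p);W=cloud("wrist",d,c)
near=np.hypot(W[...,0]-672.7,W[...,1]+114.5)<40
for a,b in((25,35),(35,45),(45,70)):
    w=W[near&(W[...,2]>a)&(W[...,2]<b)]
    if len(w)>5: print(a,b,cv2.minEnclosingCircle(w[:,:2].astype(np.float32)),len(w),w.mean(0))
print(r.sense()["position"],delta(672.7,-114.5,35,90))
E
```

```text
t: 26.57
position: [670.0, -112.6, 158.9]
ee_rot: [0.707, -0.707, -0.0, 0.001]
force: [-0.3, 0.7, -0.3]
finger_gap: 68.0
25 35 ((674.1502685546875, -115.14962005615234), 19.915904998779297) 104 [ 664.02360587 -114.24009519   32.36795217]
35 45 ((674.0716552734375, -115.36595916748047), 19.46881866455078) 778 [ 671.87712029 -115.35902087   39.58887967]
45 70 ((673.8281860351562, -115.06491088867188), 10.483439445495605) 263 [ 673.03389809 -115.06131561   52.01085907]
[ 670.25067128 -112.6617803   159.18652783] (array([  2.5, 124.2,  -1.9]), array([-0.03,  0.11, -0.04]))
```

View pics/w6.png

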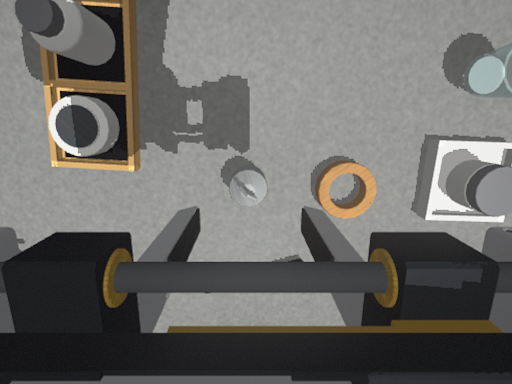

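```bash
python3 -m crank '[[[0.45,3.5,30,-2,0,0,0],[0.45,3.5,65,-2,0,0,0],[0.45,3.5,100,-2,0,0,0],[0.45,3.5,118,-2,0,0,0],[0.45,3.5,124,-2,0,0,0],[0.45,3.5,124,-2,0,0,0],[0.45,3.5,124,-2,0,0,0],[0.45,3.5,124,-2,0,0,0],[-0.5,3.5,124,-2,0,0,0],[-0.5,3.5,124,-2,0,0,0],[-0.5,3.5,124,-2,0,0,0],[-0.5,3.5,124,-2,0,0,0],[-0.5,3.5,124,-2,0,0,0],[-0.5,3.5,124,-2,0,0,0],[-0.5,3.5,124,-2,0,0,0],[-0.5,3.5,124,-2,0,0,0]]]' 45;python3 -c "
from h import *
print(delta(555.4,308.7,150,97.3))"
```

```text
t: 27.95
position: [674.6, -115.8, 35.9]
ee_rot: [0.708, -0.707, -0.0, -0.0]
force: [-1.0, 3.5, 5.4]
finger_gap: 38.5
(array([-119.3, -113.7,  424.6]), array([-0.06, -7.32,  0.03]))
```

```bash
python3 -m crank '[[[-0.5,0,-15,0,0,0,0],[-0.5,0,-45,0,0,0,0],[-0.5,0,-80,0,0,0,0],[-0.5,-3,-105,11,0,0,0],[-0.5,-10,-115,35,0,-1,0],[-0.5,-20,-115,71,0,-2,0],[-0.5,-31,-115,109,0,-3,0],[-0.5,-42,-115,148,0,-4,0],[-0.5,-53,-115,187,0,-5,0],[-0.5,-64,-115,226,0,-6,0],[-0.5,-75,-115,265,0,-7,0],[-0.5,-85,-115,303,0,-7.3,0],[-0.5,-96,-115,341,0,-7.3,0],[-0.5,-106,-115,378,0,-7.3,0],[-0.5,-114,-115,407,0,-7.3,0],[-0.5,-119,-115,424,0,-7.3,0],[-0.5,-119,-115,424,0,-7.3,0],[-0.5,-119,-115,424,0,-7.3,0],[-0.5,-119,-115,424,0,-7.3,0],[-0.5,-119,-115,424,0,-7.3,0]]]';python3 - <<'E'
from h import *
c=cam("wrist");p,d=r.read_camera("wrist");cv2.imwrite("pics/w7.png",p)
print(r.sense()["position"],delta(555.4,308.7,44,97.3))
E
```

```text
t: 29.62
position: [555.8, 305.8, 149.9]
ee_rot: [-0.705, 0.706, 0.044, -0.045]
force: [0.1, -0.5, -4.2]
finger_gap: 38.6
[555.92914581 305.81522128 150.03461236] (array([-1.00e-01,  1.06e+02,  3.00e+00]), array([ 0.05, -0.12, -0.02]))
```

View pics/w7.png

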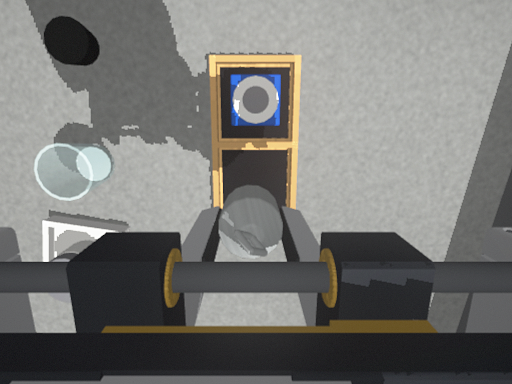

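```bash
python3 -m crank '[[[-0.5,0,30,3,0,0,0],[-0.5,0,65,3,0,0,0],[-0.5,0,86,3,0,0,0],[-0.5,0,96,3,0,0,0],[-0.5,0,101,3,0,0,0],[-0.5,0,103,3,0,0,0],[-0.5,0,103,3,0,0,0],[-0.5,0,103,3,0,0,0],[-0.5,0,103,3,0,0,0]]]';python3 -m crank '[[[-0.5,0,1,0,0,0,0],[-0.5,0,2,0,0,0,0],[-0.5,0,2,0,0,0,0],[-0.5,0,2,0,0,0,0]]]'
```

```text
t: 30.42
position: [556.6, 311.0, 49.4]
ee_rot: [0.706, -0.705, -0.046, 0.044]
force: [-0.2, -0.3, -3.7]
finger_gap: 38.9
t: 30.75
position: [555.0, 310.5, 45.4]
ee_rot: [0.706, -0.706, -0.045, 0.045]
force: [-0.2, -0.8, -4.0]
finger_gap: 38.3
```

```bash
python3 -m crank '[[[-0.5,0,1,0,0,0,0],[-0.5,0,1,0,0,0,0],[-0.5,0,1,0,0,0,0]]]';python3 -m crank '[[[0,0,0.5,0,0,0,0],[0.45,0,0.5,0,0,0,0],[0.45,0,0,0,0,0,0],[0.45,0,0,0,0,0,0],[0.45,0,0,0,0,0,0],[0.45,0,-15,0,0,0,0],[0.45,0,-50,0,0,0,0],[0.45,0,-90,0,0,0,0],[0.45,0,-130,0,0,0,0],[0.45,-40,-150,0,0,0,0],[0.45,-80,-150,0,0,0,0],[0.45,-120,-150,20,0,0,0],[0.45,-160,-150,30,0,0,0],[0.45,-160,-150,30,0,0,0],[0.45,-160,-150,30,0,0,0],[0.45,-160,-150,30,0,0,0]]]';python3 - <<'E'
from h import *
p,d=r.read_camera("top");cv2.imwrite("pics/top1.png",p[80:300,80:400].repeat(2,0).repeat(2,1));W=cloud("top",d)
for nm,c,e,dt in(("bottle near",(449,-267),88,6),("bottle mid",(528,-270),88,6),("holder",(613,-277),44,5),("case",(474,298),42,5),("sinker",(555,309),68,12),("jar",(671,130),52,5)):
    w=W[(np.hypot(W[...,0]-c[0],W[...,1]-c[1])<38)&(abs(W[...,2]-e)<dt)]
    print(nm,e,len(w),w[:,2].max() if len(w) else"",cv2.minEnclosingCircle(w[:,:2].astype(np.float32)) if len(w) else "")
E
```

```text
t: 31.0
position: [554.9, 310.4, 44.1]
ee_rot: [-0.706, 0.706, 0.045, -0.045]
force: [0.6, -0.1, -3.8]
finger_gap: 39.0
t: 32.33
position: [393.2, 320.2, 195.0]
ee_rot: [0.706, -0.705, -0.046, 0.044]
force: [0.6, 0.4, 0.4]
finger_gap: 68.0
bottle near 88 107 91.93852322935514 ((450.11932373046875, -268.536376953125), 13.842596054077148)
bottle mid 88 100 91.7793970983229 ((528.3270874023438, -270.51458740234375), 14.17030143737793)
holder 44 347 48.03934805617308 ((610.869873046875, -276.4919738769531), 29.16838836669922)
case 42 267 45.56339853337825 ((471.49908447265625, 299.7712097167969), 28.549882888793945)
sinker 68 16 71.66085194372727 ((552.9716796875, 309.81353759765625), 9.612481117248535)
jar 52 287 56.35375564885994 ((672.03955078125, 132.71836853027344), 25.655296325683594)
```

View pics/top1.png

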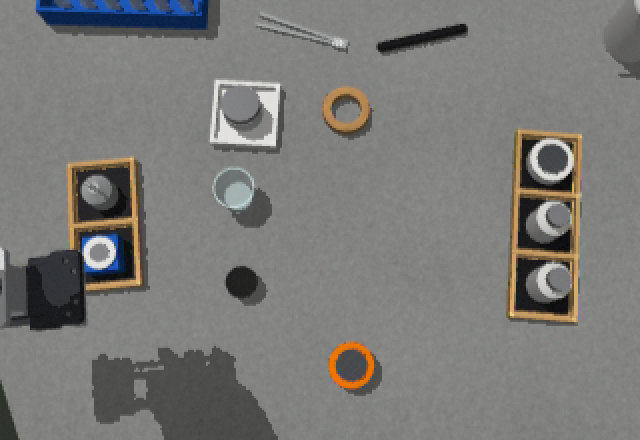

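```bash
python3 -c "
from cell import r
print(r.job_done(), r.sense()['t'])"
```

```text
the job is handed in; nothing more can be done
the job is handed in; nothing more can be done
```

Both kits are made up and the job is handed in, at about 32 s of the 131 s allowed.

- **Three-pocket tray:** I took the squat jar out first and stood it in the white stock bin. The stock tall bottle went into the jar's old pocket and the white filter holder into the empty far pocket. I did not touch the bottle that was already there.
- **Two-pocket tray:** the filter case is in the near pocket and the steel sinker in the far one.

**Last checks:** the final overhead picture and depth reading show all six pieces upright in their own pockets. Tops read up to 4 mm above nominal, the same direction as the overhead camera's depth offset at the start. Every piece is within about 5 mm of where it was meant to go, and the middle bottle reads within 1 mm of its starting position. The gripper was clear of everything, and the orange look-alike, beaker, tape and stopper were left alone. At the end of each move the force read no more than about 7 N.

**What disagreed:** the measured arm position wandered by 1–5 mm just after moves, so I let it settle before each close approach. The case and the sinker showed no clear contact force when set down, so for those two I relied on the height readings and the final picture. No check failed.

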